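Lock the knob on the spice carousel and bring the oil bottle to the front

TASK

The spice carousel's metal turning knob has come off and stands beside it: lower it over the post and cross-pin on top of the carousel's column, push it fully down, and lock it with a quarter turn clockwise (seen from above) to its stop. Then keep turning the knob clockwise, which now carries the carousel round, until the small narrow-necked oil bottle faces straight to the front of the range (towards the robot), and finish while still gripping the locked knob and holding the carousel still there, so that the cook can take the bottle. Do not knock over any jar or bottle, and leave the spare jar that stands beside the carousel where it is.

Things in the scene. Friction and masses are not known exactly. Their poses are not given: they have to be found in the camera images.
- knob: satin aluminium octagonal knob, 40 mm across flats, 48 mm tall, standing on its open end on the cooktop right of the carousel; 60 g. Origin: centre of its underside, z up. Its 8 mm floor has a 19 mm bore and a slot along x, 11 mm wide, cut right across; above it a cavity up to z = 27 mm. On the hub it turns clockwise from above about 90 deg from slot-over-pin to a stop, not counter-clockwise, and then cannot lift off
- knob_grip (a point): point on the knob's axis 36 mm above its underside, where to grip; axes as the knob's. The normals of its eight upright flats lie at 0, 45, 90 .. degrees from x, so fingers close squarely at any multiple of 45 degrees. A rib on top (30 x 6 mm, up to 55 mm above the underside) runs along x like the slot. 12 mm to 48 mm above the underside may be gripped
- hub (a point): centre of the 43 mm round collar face on top of the column, 165 mm above the carousel's underside; turns with the turntable; z up, x along the cross-pin. A 15 mm post rises 25 mm from it, its top 9 mm tapering to 5 mm. Seated knob: its origin is here. At its stop the knob drives the turntable clockwise; counter-clockwise the knob only unlocks
- pin (a point): centre of the horizontal steel cross-pin through the post, 13 mm above the collar face; 6 mm diameter, 30 mm long along x (same both ways round). The knob goes down only with its slot along this pin (within about 10 degrees); otherwise it stops on the pin 16 mm too high
- turntable (a joint): angle of the turntable, rad: 0 at the start, grows clockwise seen from above; turns without limit or detents and stays where it is left (bearing friction about 0.1 N m, plus drag 0.12 N m per rad/s)
- carousel: fixed round foot of the carousel, 156 mm diameter, on an 18 mm wooden board over the left burners; origin: centre of its underside, on the turning axis; x to the back of the range (front is -x, towards the robot), y left. On it turns a wooden deck, 204 mm diameter, top 22 mm up, with a column and six places, each with a 48 mm wire ring 75 mm up; one place is empty
- oil_bottle: small oil bottle, 40 mm diameter, 146 mm tall, narrow neck, 22 mm cap: the only bottle among the jars on the carousel. Loose, 66 mm from the axis, rides round with the deck; its top is 3 mm above the collar face. Origin: centre of its underside. It starts on the right or far right side, 30 to 140 degrees of clockwise turning from the front
- seed_jar: spare spice jar, 37 mm diameter, 84 mm tall, loose, on the wooden board to the left of the carousel; origin at the centre of its underside; leave it alone
- kettle: kettle, 230 mm tall with its loop handle, 232 x 183 mm, on the right rear burner, fixed in place; origin at the centre of its underside
- jar_a: spice jar, cylinder 43 mm diameter, 132 tall, loose, in one of the carousel's places; origin at the centre of its underside
- jar_b: spice jar, cylinder 44 mm diameter, 110 tall, loose, in one of the carousel's places; origin at the centre of its underside
- jar_c: spice jar, cylinder 46 mm diameter, 135 tall, loose, in one of the carousel's places; origin at the centre of its underside
- jar_d: spice jar, cylinder 40 mm diameter, 128 tall, loose, in one of the carousel's places; origin at the centre of its underside
Things that resemble listed ones, but are neither listed nor needed, are in the scene too. Leave any green or yellow look-alike of the jar_d alone.

How it is judged (in metres and radians):
On the way, in this order (a step that is already met when the one before it is completed fails the run):
1. the knob is pushed down over the cross-pin onto the hub (z of knob in the frame of hub below 0.004 m and horizontal distance between knob and hub below 0.006 m and angle between knob's own z axis and vertical below 0.12 rad and angle between the x axis of knob and the x axis of hub, either way round below 0.6 rad), for 0.1 s.
2. the knob is turned clockwise to its stop and so locked (z of knob in the frame of hub below 0.004 m and horizontal distance between knob and hub below 0.006 m and angle between knob's own z axis and vertical below 0.12 rad and angle between the x axis of knob and the x axis of hub, either way round above 1.2 rad), for 0.1 s.
3. the knob, still locked and gripped, has brought the oil bottle to the front (all of step 2 and y of oil_bottle in the frame of carousel between -0.0115 and 0.0115 m and x of oil_bottle in the frame of carousel below -0.045 m and horizontal distance between oil_bottle and carousel below 0.085 m and contact force between the fingers and knob above 1 N), for 0.2 s.
At the end, for the whole second after the job is handed in: Knob gripped (over 2 N), seated on the hub (within 4 mm in height, 6 mm sideways, 7 degrees) and within 21 degrees of its stop; oil bottle in its place, under 11.5 mm (10 degrees) to either side of straight front; turntable still (under 0.05 rad/s); bottle and jars upright (11 degrees) (all of step 2 and y of oil_bottle in the frame of carousel between -0.0115 and 0.0115 m and x of oil_bottle in the frame of carousel below -0.045 m and horizontal distance between oil_bottle and carousel below 0.085 m and angle between each of oil_bottle, jar_a, jar_b, jar_c, jar_d's own z axis and vertical below 0.2 rad and contact force between the fingers and knob above 2 N and velocity of joint turntable between -0.05 and 0.05 rad/s); the arm keeps its last pose, push and grip.
It fails at once if a jar or the bottle on the carousel is knocked over (angle between any of oil_bottle, jar_a, jar_b, jar_c, jar_d's own z axis and vertical above 0.5 rad).
It fails at once if the spare jar is pushed away (more than 30 mm) or knocked over (distance of seed_jar from where it was at the start of the episode above 0.03 m or angle between seed_jar's own z axis and vertical above 0.5 rad).
It also fails if it takes over 64 s, if anything falls off the work surface, if the arm or the gripper's body presses on something with over 40 N, if the wrist force passes 120 N, or if a joint passes its speed limit or range.

ROBOT

A 6-joint arm with a two-finger parallel gripper is mounted at the origin on a cart in front of the work surface, level with it; the furniture and walls round the work are solid. World frame = base frame: x ahead of the robot, y to its left, z up, the work surface at z = 0. Lengths are in m, angles in degrees, forces in N, time in s.
With the tool pointing down it reaches from about 0.35 to 0.875 m from the base axis. Payload 4.2 kg.
Tool frame: the origin (TCP) lies where the fingers leave the gripper's body, on its centre line; the fingertips stand 73 mm ahead of it and the grasp point (between the pads) lies 54 mm ahead of it (r.hold_point_z is the distance from the TCP to the grasp point, in m); y points along the fingers, x is the direction in which the jaws open and shut, and the axes are right-handed (so a half turn about y gives the same grasp; the last joint's range is limited). The gripper opens to 85 mm and grips with 20 to 120 N. Pads are 22 mm wide; open, the fingers measure 114 mm over their backs; the gripper's body (76 mm by 85 mm) begins 54 mm behind the grasp point. The pads swing forward as they close: fully open they stand 13 mm farther back than shut.
Start: joints at [-53.881, 22.042, 0.453, 0, -68.411, -14.817], TCP at [0.227, -0.582, 0.304] pointing down, gripper open.
Joint ranges: [-179.83, 179.83], [-69.29, 118.12], [-61.27, 80.66], [-181.25, 117.63], [-171.15, -9.14], [-177.46, 177.46]. Speed limits (degrees/s): [159.86, 159.86, 180, 180, 180, 180].

INTERFACE

Orientations are given as a 3x3 rotation matrix whose columns are the frame's x, y, z axes.
In Python, from plant import r gives the robot as it stands.
- The arm moves only by the tool move_arm, never from a script. Its argument "increments" is a list of rows, each an object of numbers: "x", "y", "z": the shift along the tool's x, y, z scaled (see below); "rx", "ry", "rz": the turn, a rotation vector about the tool's x, y, z scaled (see below). In form: [{"x": .., "y": .., "z": .., "rx": .., "ry": .., "rz": ..}, ...]. A call has 1 to 20 rows; each row is the pose to reach, as a shift and turn from the pose commanded when the call began, along the tool's axes at that moment; what a row does not reach only later rows make up. The controller multiplies each number of a shift by 0.1 m and each number of a turn by 45 degrees. A row lasts 1/12 s, in which the tool goes at most 41.7 mm and 7.16 degrees, less where a joint would pass 70% of its speed; a pose out of reach is approached as far as the arm can. A call with a number of a shift or a turn outside -1 to 1 is refused whole. A call with a gripper value outside its range is refused whole. "jaw" is the opening, from 0 (shut) to 1 (fully open), set as the call begins (left out, the last holds). The fingers move at their own pace and stop on an object; "squeeze" is the grip in N (left out, the last holds). Time passes only in rows, so rows that repeat a pose let the fingers close. It gives the time, the measured TCP pose, the force and the opening at its end, in the units of the state.
- r.read_state(): the state, without advancing time (a new reading comes with each control period).
- r.read_camera(name): name is "scene" or "top" or "wrist"; returns a dict with "img" (420x560x3 uint8, red, green, blue), "depth" (420x560 float32, m along the optical axis (not along the pixel's ray), 0 where there is no reading), "K" (3x3 intrinsics, pixels), "eye" and "rotation" of the camera in the world; the wrist camera has in their place "T_tool_cam" (4x4, takes a point from camera to tool coordinates, whose origin is the TCP and whose axes are the tool frame's). Camera axes: x right, y down, z forward; pixel columns grow to the right and rows downward; lengths in m; the calibration is good to about 2 mm. A picture is of the moment at which its call begins: read the wrist's pose just before it.
- r.sign_off(): hands the job in, once; it reports no verdict.
The state is a dict: "t": time; "joint_positions": joint angles; "joint_vel": joint speeds; "joint_torque": joint torques, N m; "eef_pos": TCP position; "ee_rot": TCP orientation; "contact_force": force on the tool from outside, world axes, zero at the start; "moment": the same for the moment, N m; "grip_width": finger opening in m.
Only numpy, scipy, OpenCV 4.12 (cv2) and the standard library are available. Lean on these libraries where they do the work, as an engineer would, in place of code of your own. Each camera call takes 0.05 s, during which the arm holds its last target.

## Working session

There is one attempt and no reset: what is moved stays moved. The work goes in short steps, Python scripts to look and compute and a tool call to move; the robot and the scene stay as the last step left them, time stands still between calls to the robot, and variables do not carry over. Pictures are saved under pics/ and viewed, and the job is handed in when it is done.

Besides the shell and the picture viewer there is one more tool, called after "Call:" as name([rows], argument=value, ...), one row to a line, values as JSON. move_arm: Moves the arm, as the interface text tells. Its arguments: {"type":"object","properties":{"increments":{"type":"array","items":{"type":"object","properties":{"x":{"type":"number"},"y":{"type":"number"},"z":{"type":"number"},"rx":{"type":"number"},"ry":{"type":"number"},"rz":{"type":"number"}}}},"jaw":{"type":"number"},"squeeze":{"type":"number"}},"required":["increments"]}

```bash
ls; mkdir -p pics; python3 - <<'E'
from plant import r
import cv2,numpy as np
s=r.read_state(); print(s)
for n in ["scene","top","wrist"]:
    c=r.read_camera(n); np.savez(f"pics/{n}0.npz",**{k:np.array(v) for k,v in c.items()})
    cv2.imwrite(f"pics/{n}0.png",c["img"][:,:,::-1])
    print(n,c["K"],c.get("eye"),c.get("rotation"),c.get("T_tool_cam"))
E
```

```text
pics
{'t': 0.0, 'joint_positions': array([-5.38816859e+01,  2.20907212e+01,  3.79728603e-01, -2.96403824e-02,
       -6.84136896e+01, -1.48159948e+01]), 'joint_vel': array([-0.11544671, -0.11115855,  0.04079684, -0.15650834, -0.02921243,
       -0.03710049]), 'joint_torque': array([ 1.34165162e-03, -3.92291307e+01,  1.88403100e+01,  4.18618530e+00,
       -4.62592696e-03, -1.31119384e-05]), 'eef_pos': array([ 0.22691473, -0.58188325,  0.30281982]), 'ee_rot': array([[-3.63110134e-01, -8.94109050e-04, -9.31745798e-01],
       [ 9.31743566e-01,  2.04138232e-03, -3.63111223e-01],
       [ 2.22671043e-03, -9.99997517e-01,  9.18337481e-05]]), 'contact_force': array([-0.0784208 ,  0.59259839,  0.5895263 ]), 'moment': array([-0.05711459, -0.08885403, -0.00148853]), 'grip_width': 0.08532000412469684}
scene [[411.97128112   0.         285.40337001]
 [  0.         411.97128112 208.04285277]
 [  0.           0.           1.        ]] [-0.01375735  0.39338054  0.83125811] [[-0.47450819 -0.6658544   0.57574291]
 [-0.88019258  0.35137084 -0.31906042]
 [ 0.01014852 -0.65816142 -0.75280844]] None
top [[440.24556472   0.         282.4984222 ]
 [  0.         440.24556472 212.02181219]
 [  0.           0.           1.        ]] [0.39045282 0.13619875 1.16194892] [[ 0.01192696 -0.99122225  0.13166697]
 [-0.99939279 -0.01612794 -0.03088594]
 [ 0.03273834 -0.13121864 -0.99081273]] None
wrist [[330.72460151   0.         282.23782553]
 [  0.         330.72460151 209.99281406]
 [  0.           0.           1.        ]] None None [[ 9.99999665e-01 -4.89147649e-04 -6.55749907e-04  1.31474050e-04]
 [ 4.75079806e-04 -3.05336355e-01  9.52244446e-01 -6.94627353e-02]
 [-6.66012418e-04 -9.52244439e-01 -3.05336020e-01  7.78601783e-02]
 [ 0.00000000e+00  0.00000000e+00  0.00000000e+00  1.00000000e+00]]
```

View pics/scene0.png

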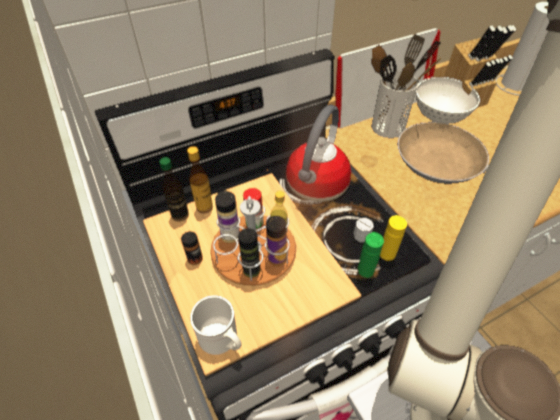

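View pics/top0.png

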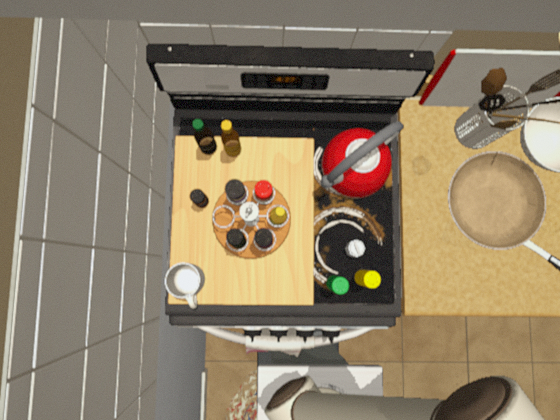

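View pics/wrist0.png

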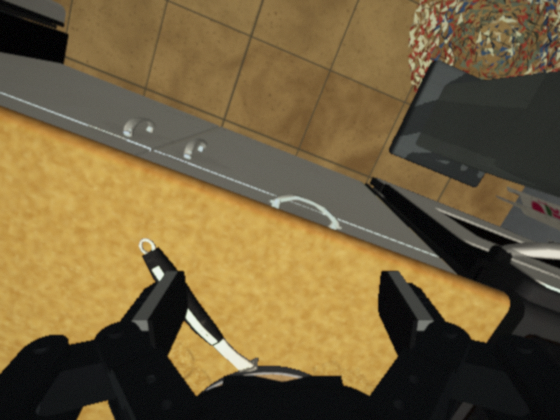

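```bash
cat > h.py <<'E'
import numpy as np,cv2
def load(n):
    d=np.load(f"pics/{n}.npz",allow_pickle=True); return {k:d[k] for k in d}
def pt(c,u,v,z=None,d=None):
    K=c["K"]; ray=np.array([(u-K[0,2])/K[0,0],(v-K[1,2])/K[1,1],1.])
    R=c["rotation"];e=c["eye"]
    if d is None and z is None: d=c["depth"][int(round(v)),int(round(u))]
    w=R@ray
    if z is not None: d=(z-e[2])/w[2]
    return e+w*d
def proj(c,p):
    q=c["rotation"].T@(np.array(p)-c["eye"]); q=c["K"]@q; return q[:2]/q[2]
def cloud(c):
    K=c["K"];H,W=c["depth"].shape
    u,v=np.meshgrid(np.arange(W),np.arange(H))
    r=np.stack([(u-K[0,2])/K[0,0],(v-K[1,2])/K[1,1],np.ones_like(u)],-1)*c["depth"][...,None]
    return r@c["rotation"].T+c["eye"]
def wristcam(r):
    s=r.read_state(); c=r.read_camera("wrist")
    T=np.eye(4);T[:3,:3]=s["ee_rot"];T[:3,3]=s["eef_pos"]; M=T@c["T_tool_cam"]
    c["rotation"]=M[:3,:3];c["eye"]=M[:3,3]; return s,c
E
python3 - <<'E'
from h import *
c=load("top0"); P=cloud(c)
for nm,(x0,y0,x1,y1) in dict(knob=(335,230,380,295),car=(200,170,300,260)).items():
    im=cv2.resize(c["img"][y0:y1,x0:x1,::-1],None,fx=8 if nm=="car" else 9,fy=8 if nm=="car" else 9,interpolation=cv2.INTER_CUBIC)
    im=cv2.resize(im,(800,600) if False else (min(800,im.shape[1]),min(600,im.shape[0])))
    cv2.imwrite(f"pics/top_{nm}.png",im)
for u,v in [(356,249),(356,242),(249,212),(279,215),(249,205),(263,190),(236,190),(236,240),(264,240),(340,286),(372,280),(199,198),(300,280),(360,265)]:
    print((u,v),pt(c,u,v).round(4))
s=load("scene0")
for u,v in [(363,228),(251,205),(280,198)]: print(pt(s,u,v).round(4))
cv2.imwrite("pics/sc_car.png",cv2.resize(s["img"][170:300,190:420,::-1],None,fx=3.4,fy=3.4,interpolation=cv2.INTER_CUBIC))
E
```

```text
(356, 249) [ 0.4465 -0.0853  0.0533]
(356, 242) [ 0.4647 -0.0869  0.0462]
(249, 212) [0.5167 0.1798 0.2029]
(279, 215) [0.5133 0.1135 0.1863]
(249, 205) [0.5352 0.181  0.1833]
(263, 190) [0.5761 0.1508 0.1494]
(236, 190) [0.5706 0.2117 0.1733]
(236, 240) [0.4573 0.2093 0.1672]
(264, 240) [0.458  0.1462 0.1702]
(340, 286) [ 0.3563 -0.0319  0.1289]
(372, 280) [ 0.371  -0.1068  0.1303]
(199, 198) [0.562  0.3058 0.1038]
(300, 280) [0.3667 0.0532 0.0153]
(360, 265) [ 4.073e-01 -1.062e-01 -3.000e-04]
[ 0.4407 -0.0748  0.0479]
[0.5148 0.1819 0.1932]
[0.512  0.1156 0.1836]
```

View pics/top_knob.png

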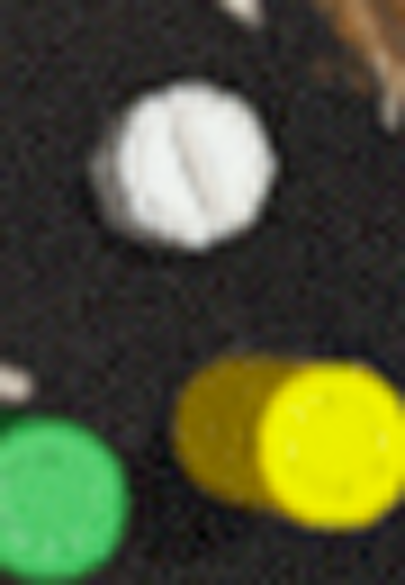

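View pics/top_car.png

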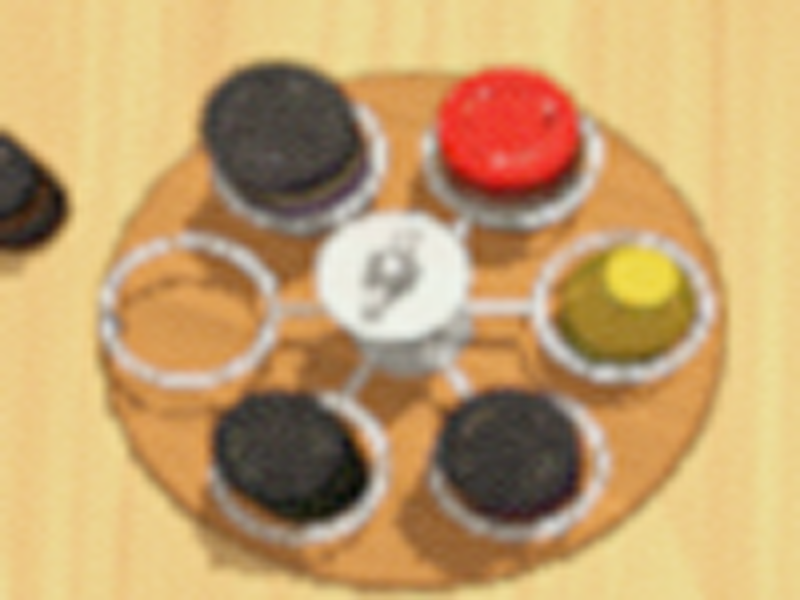

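View pics/sc_car.png

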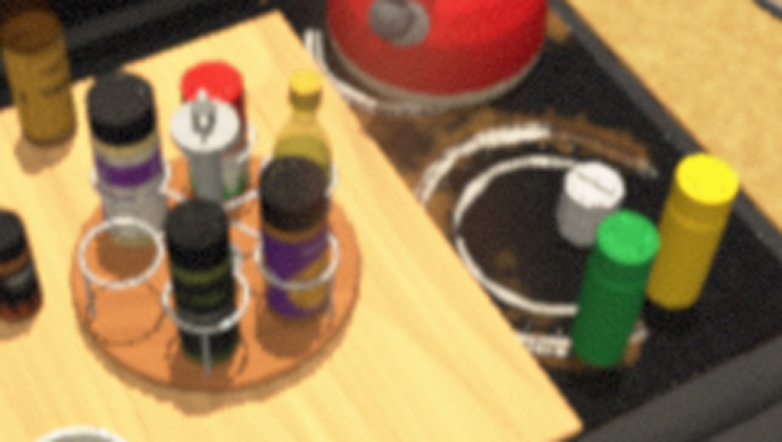

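```bash
cat >> h.py <<'E'
def plan(target,yaw,s=None):
    """print increments (units) from measured pose to TCP target, tool down with jaw yaw (deg)"""
    from scipy.spatial.transform import Rotation as Ro
    if s is None:
        from plant import r; s=r.read_state()
    R=s["ee_rot"]; a=np.radians(yaw)
    x=np.array([np.cos(a),np.sin(a),0]);y=np.array([0,0,-1.]);z=np.cross(x,y)
    Rt=np.stack([x,y,z],1)
    t=R.T@(np.array(target)-s["eef_pos"])/0.1
    rv=np.degrees(Ro.from_matrix(R.T@Rt).as_rotvec())/45
    print("yaw",np.degrees(np.arctan2(R[1,0],R[0,0])).round(2),"pos",s["eef_pos"].round(4),"shift",t.round(3),"rot",rv.round(3),"t",s["t"],"q",np.round(s["joint_positions"],1),"F",np.round(s["contact_force"],1),"g",round(s["grip_width"],4))
E
python3 - <<'E'
from h import *
for n,(x,y) in [("top0",0),("scene0",0)][:2] and [("top0",0),("scene0",0)]:
    c=load(n);P=cloud(c)
    def sel(cx,cy,r,z0,z1):
        m=(np.hypot(P[...,0]-cx,P[...,1]-cy)<r)&(P[...,2]>z0)&(P[...,2]<z1)&(c["depth"]>0); return P[m]
    q=sel(.447,-.086,.03,.04,.06); print(n,"knob",len(q),q.mean(0).round(4),cv2.minEnclosingCircle(q[:,:2].astype(np.float32)))
    q=sel(.517,.18,.035,.176,.19); print("hub",len(q),q.mean(0).round(4),cv2.minEnclosingCircle(q[:,:2].astype(np.float32)))
    q=sel(.517,.18,.12,.03,.05); print("deck",len(q),q.mean(0).round(4),cv2.minEnclosingCircle(q[:,:2].astype(np.float32)))
    q=sel(.513,.1135,.014,.178,.192); print("cap",len(q),q.mean(0).round(4),cv2.minEnclosingCircle(q[:,:2].astype(np.float32)))
plan([.447,-.086,.23],-160)
E
```

```text
Traceback (most recent call last):
TypeError: cannot unpack non-iterable int object
```

```bash
python3 - <<'E'
from h import *
for n in ["top0","scene0"]:
    c=load(n);P=cloud(c)
    def sel(cx,cy,r,z0,z1):
        m=(np.hypot(P[...,0]-cx,P[...,1]-cy)<r)&(P[...,2]>z0)&(P[...,2]<z1)&(c["depth"]>0); return P[m]
    for nm,a in dict(knob=(.447,-.086,.03,.04,.06),hub=(.517,.18,.035,.176,.19),deck=(.517,.18,.12,.03,.05),cap=(.513,.1135,.014,.178,.192)).items():
        q=sel(*a); print(n,nm,len(q),q.mean(0).round(4),np.round(((q[:,:2].min(0)+q[:,:2].max(0))/2),4),np.ptp(q[:,:2],axis=0))
plan([.447,-.086,.23],-160)
E
```

```text
top0 knob 211 [ 0.4484 -0.0856  0.0497] [ 0.4493 -0.0864] [0.04072548 0.04164096]
top0 hub 234 [0.5198 0.181  0.1831] [0.521  0.1807] [0.04340272 0.04036511]
top0 deck 2481 [0.5103 0.1856 0.0401] [0.5209 0.1814] [0.2003932  0.20026923]
top0 cap 55 [0.5187 0.1119 0.1851] [0.5191 0.1114] [0.01541654 0.01805856]
scene0 knob 199 [ 0.4461 -0.082   0.0478] [ 0.4483 -0.0846] [0.04179684 0.04152371]
scene0 hub 223 [0.5166 0.1848 0.1818] [0.5217 0.183 ] [0.04382828 0.04209671]
scene0 deck 2309 [0.4941 0.2038 0.0389] [0.5189 0.1827] [0.19950918 0.20195364]
scene0 cap 52 [0.5178 0.1135 0.183 ] [0.5191 0.1125] [0.01521684 0.02036929]
yaw 111.29 pos [ 0.2269 -0.582   0.3031] shift [ 3.821  0.737 -3.852] rot [ 0.002 -1.971  0.002] t 0.15 q [-53.9  22.1   0.4  -0.  -68.4 -14.8] F [ 0.1  0.1 -0.2] g 0.0852
```

Call:
move_arm([
  {"x":0.4,"z":-0.4},
  {"x":0.7,"z":-0.7},
  {"x":1,"z":-1},
  {"x":1,"z":-1},
], jaw=0.7)

```text
invalid input at $.increments[0]: expected keys x, y, z, rx, ry, rz
```

Call:
move_arm([
  {"x":0.4,"z":-0.4},
  {"x":0.7,"z":-0.7},
  {"x":1,"z":-1},
  {"x":1,"z":-1},
])

```text
invalid input at $.increments[0]: expected keys x, y, z, rx, ry, rz
```

Call:
move_arm([
  {"x":0.4,"z":-0.4},
  {"x":0.7,"z":-0.7},
  {"x":1,"z":-1},
  {"x":1,"z":-1},
])

```text
invalid input at $.increments[0]: expected keys x, y, z, rx, ry, rz
```

Call:
move_arm([
  {"x":0.3,"z":-0.3,"ry":-0.15},
  {"x":0.6,"z":-0.6,"ry":-0.3},
  {"x":0.8,"z":-0.85,"ry":-0.45},
  {"x":0.8,"z":-0.85,"ry":-0.6},
  {"x":0.8,"z":-0.85,"ry":-0.75},
  {"x":0.8,"z":-0.85,"ry":-0.9},
  {"x":0.8,"z":-0.85,"ry":-1},
  {"x":0.8,"z":-0.85,"ry":-1},
])

```text
invalid input at $.increments[0]: expected keys x, y, z, rx, ry, rz
```

```bash
python3 - <<'E'
from h import *
plan([.449,-.0855,.23],-160)
E
```

```text
yaw 111.29 pos [ 0.2269 -0.582   0.3031] shift [ 3.818  0.737 -3.872] rot [ 0.002 -1.971  0.002] t 0.15 q [-53.9  22.1   0.4  -0.  -68.4 -14.8] F [ 0.1  0.1 -0.2] g 0.0852
```

All six keys are needed.

Call:
move_arm([
  {"x":0.4,"y":0,"z":-0.4,"rx":0,"ry":0,"rz":0},
  {"x":0.7,"y":0,"z":-0.7,"rx":0,"ry":0,"rz":0},
  {"x":1,"y":0,"z":-1,"rx":0,"ry":0,"rz":0},
  {"x":1,"y":0,"z":-1,"rx":0,"ry":0,"rz":0},
], jaw=0.7)

```text
t: 0.48
eef_pos: [0.2844, -0.4493, 0.3036]
ee_rot: [[-0.365, -0.0, -0.931], [0.931, 0.002, -0.365], [0.002, -1.0, -0.0]]
contact_force: [0.5, 0.2, 0.1]
grip_width: 0.0595
```

Call:
move_arm([
  {"x":0.4,"y":0,"z":-0.4,"rx":0,"ry":0,"rz":0},
  {"x":0.7,"y":0,"z":-0.7,"rx":0,"ry":0,"rz":0},
  {"x":1,"y":0,"z":-1,"rx":0,"ry":0,"rz":0},
  {"x":1,"y":0,"z":-1,"rx":0,"ry":0,"rz":0},
])

```text
t: 0.82
eef_pos: [0.3413, -0.32, 0.3039]
ee_rot: [[-0.366, 0.0, -0.931], [0.931, 0.001, -0.366], [0.001, -1.0, -0.001]]
contact_force: [0.0, -0.1, 0.3]
grip_width: 0.06
```

Call:
move_arm([
  {"x":0.4,"y":0,"z":-0.4,"rx":0,"ry":0,"rz":0},
  {"x":0.7,"y":0,"z":-0.7,"rx":0,"ry":0,"rz":0},
  {"x":1,"y":0,"z":-1,"rx":0,"ry":0,"rz":0},
  {"x":1,"y":0,"z":-1,"rx":0,"ry":0,"rz":0},
])

```text
t: 1.15
eef_pos: [0.3985, -0.1906, 0.304]
ee_rot: [[-0.366, 0.001, -0.93], [0.93, 0.001, -0.366], [0.0, -1.0, -0.001]]
contact_force: [0.0, -0.1, -0.0]
grip_width: 0.0599
```

Call:
move_arm([
  {"x":0.3,"y":0,"z":-0.3,"rx":0,"ry":-0.15,"rz":0},
  {"x":0.6,"y":0,"z":-0.6,"rx":0,"ry":-0.3,"rz":0},
  {"x":0.8,"y":0,"z":-0.85,"rx":0,"ry":-0.45,"rz":0},
  {"x":0.8,"y":0,"z":-0.85,"rx":0,"ry":-0.6,"rz":0},
  {"x":0.8,"y":0,"z":-0.85,"rx":0,"ry":-0.75,"rz":0},
  {"x":0.8,"y":0,"z":-0.85,"rx":0,"ry":-0.9,"rz":0},
  {"x":0.8,"y":0,"z":-0.85,"rx":0,"ry":-1,"rz":0},
  {"x":0.8,"y":0,"z":-0.85,"rx":0,"ry":-1,"rz":0},
])

```text
t: 1.82
eef_pos: [0.4476, -0.0882, 0.3037]
ee_rot: [[-0.916, -0.001, -0.4], [0.4, 0.0, -0.916], [0.001, -1.0, 0.0]]
contact_force: [-0.5, -0.0, -1.0]
grip_width: 0.0598
```

```bash
python3 - <<'E'
from h import *
plan([.449,-.0855,.23],-160)
E
```

```text
yaw 156.39 pos [ 0.4476 -0.0882  0.3037] shift [-0.003  0.737 -0.03 ] rot [ 0.    -0.969  0.001] t 1.8167 q [  9.4   5.4 -22.   -0.  -62.6 -33. ] F [-0.5 -0.  -1. ] g 0.0598
```

Call:
move_arm([
  {"x":0,"y":0.15,"z":0,"rx":0,"ry":-0.15,"rz":0},
  {"x":0,"y":0.3,"z":0,"rx":0,"ry":-0.3,"rz":0},
  {"x":0,"y":0.5,"z":0,"rx":0,"ry":-0.45,"rz":0},
  {"x":0,"y":0.5,"z":0,"rx":0,"ry":-0.6,"rz":0},
  {"x":0,"y":0.5,"z":0,"rx":0,"ry":-0.75,"rz":0},
  {"x":0,"y":0.5,"z":0,"rx":0,"ry":-0.9,"rz":0},
  {"x":0,"y":0.5,"z":0,"rx":0,"ry":-0.97,"rz":0},
  {"x":0,"y":0.5,"z":0,"rx":0,"ry":-0.97,"rz":0},
  {"x":0,"y":0.5,"z":0,"rx":0,"ry":-0.97,"rz":0},
])

```text
t: 2.57
eef_pos: [0.4476, -0.0884, 0.2538]
ee_rot: [[-0.941, -0.0, 0.338], [-0.338, 0.0, -0.941], [0.0, -1.0, -0.0]]
contact_force: [0.3, 0.1, -0.0]
grip_width: 0.0597
```

```bash
python3 - <<'E'
from h import *
from plant import r
s,c=wristcam(r); np.savez("pics/wrist1.npz",**{k:np.array(v) for k,v in c.items()})
cv2.imwrite("pics/wrist1.png",c["img"][:,:,::-1]); plan([.449,-.0855,.23],-160)
E
```

```text
yaw -160.21 pos [ 0.4476 -0.0884  0.2539] shift [-0.023  0.239 -0.023] rot [ 0.    -0.005  0.   ] t 2.6167 q [  9.3   8.2 -26.5  -0.  -55.2  10.5] F [-0.3  0.1 -1.2] g 0.0596
```

View pics/wrist1.png

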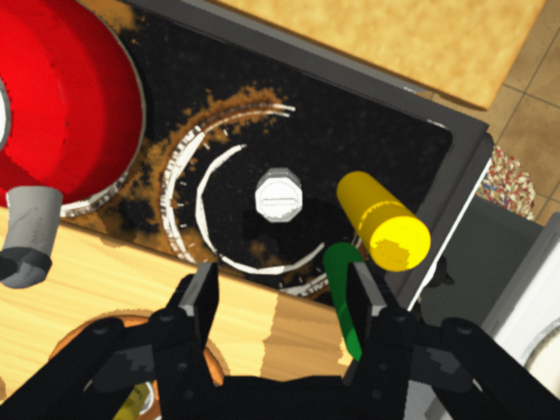

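```bash
python3 - <<'E'
from h import *
c=load("wrist1");P=cloud(c)
m=(np.hypot(P[...,0]-.449,P[...,1]+.086)<.035)&(P[...,2]>.040)&(P[...,2]<.058)&(c["depth"]>0)
q=P[m]; print(len(q),q.mean(0),(q.min(0)+q.max(0))/2,np.ptp(q,axis=0))
vs,us=np.where(m); print(us.min(),us.max(),vs.min(),vs.max())
cv2.imwrite("pics/w1k.png",cv2.resize(c["img"][160:230,245:315,::-1],None,fx=8,fy=8,interpolation=cv2.INTER_CUBIC))
for (u,v) in [(us.mean(),vs.mean())]: print(pt(c,u,v,z=.048))
E
```

```text
1725 [ 0.45111855 -0.08805145  0.04903003] [ 0.45051532 -0.08663762  0.04805216] [0.04201193 0.04227476 0.01595049]
256 301 175 221
[ 0.45106317 -0.08786671  0.048     ]
```

View pics/w1k.png

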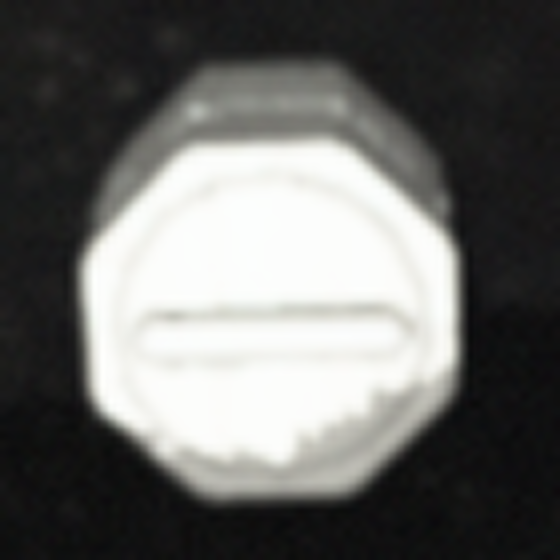

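```bash
python3 - <<'E'
from h import *
c=load("wrist1")
p=pt(c,278.9,199.9,z=.048);print(p)
plan([p[0],p[1],.038+.054],-160)
E
```

```text
[ 0.45037903 -0.08647429  0.048     ]
yaw -160.21 pos [ 0.4476 -0.0884  0.2539] shift [-0.033  1.619 -0.009] rot [ 0.    -0.005  0.   ] t 2.6167 q [  9.3   8.2 -26.5  -0.  -55.2  10.5] F [-0.3  0.1 -1.2] g 0.0596
```

Call:
move_arm([
  {"x":-0.035,"y":0.3,"z":-0.01,"rx":0,"ry":0,"rz":0},
  {"x":-0.035,"y":0.6,"z":-0.01,"rx":0,"ry":0,"rz":0},
  {"x":-0.035,"y":0.8,"z":-0.01,"rx":0,"ry":0,"rz":0},
  {"x":-0.035,"y":0.8,"z":-0.01,"rx":0,"ry":0,"rz":0},
])

```text
t: 2.95
eef_pos: [0.4481, -0.0865, 0.1703]
ee_rot: [[-0.941, -0.009, 0.339], [-0.339, -0.001, -0.941], [0.009, -1.0, -0.003]]
contact_force: [-0.9, 0.6, 0.1]
grip_width: 0.0599
```

Call:
move_arm([
  {"x":0,"y":0.2,"z":0,"rx":0,"ry":0,"rz":0},
  {"x":0,"y":0.4,"z":0,"rx":0,"ry":0,"rz":0},
  {"x":0,"y":0.6,"z":0,"rx":0,"ry":0,"rz":0},
  {"x":0,"y":0.75,"z":0,"rx":0,"ry":0,"rz":0},
  {"x":0,"y":0.81,"z":0,"rx":0,"ry":0,"rz":0},
  {"x":0,"y":0.81,"z":0,"rx":0,"ry":0,"rz":0},
])

```text
t: 3.45
eef_pos: [0.4508, -0.0863, 0.0927]
ee_rot: [[-0.94, -0.001, 0.341], [-0.341, -0.0, -0.94], [0.001, -1.0, -0.0]]
contact_force: [-0.1, 0.1, -0.5]
grip_width: 0.0597
```

```bash
python3 - <<'E'
from h import *
from plant import r
s,c=wristcam(r); np.savez("pics/wrist2.npz",**{k:np.array(v) for k,v in c.items()})
cv2.imwrite("pics/wrist2.png",c["img"][:,:,::-1]); plan([.4504,-.0865,.092],-160)
E
```

```text
yaw -160.06 pos [ 0.4513 -0.0862  0.0935] shift [ 0.009  0.015 -0.   ] rot [-0.    -0.001 -0.   ] t 3.5 q [  9.5  22.6 -37.    0.  -30.4  10.4] F [-0.1  0.3 -0.5] g 0.0599
```

View pics/wrist2.png

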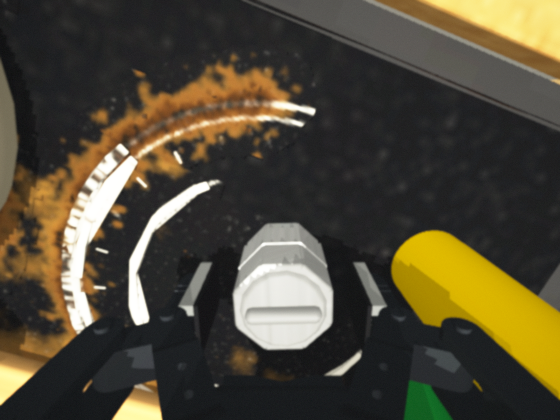

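Call:
move_arm([
  {"x":0,"y":0,"z":0,"rx":0,"ry":0,"rz":0},
  {"x":0,"y":0,"z":0,"rx":0,"ry":0,"rz":0},
  {"x":0,"y":0,"z":0,"rx":0,"ry":0,"rz":0},
  {"x":0,"y":0,"z":0,"rx":0,"ry":0,"rz":0},
  {"x":0,"y":0,"z":0,"rx":0,"ry":0,"rz":0},
  {"x":0,"y":0,"z":0,"rx":0,"ry":0,"rz":0},
], jaw=0, squeeze=60)

```text
t: 4.0
eef_pos: [0.4516, -0.0861, 0.0944]
ee_rot: [[-0.94, 0.003, 0.342], [-0.342, 0.0, -0.94], [-0.003, -1.0, 0.001]]
contact_force: [-1.1, 0.4, 6.1]
grip_width: 0.039
```

```bash
python3 - <<'E'
from h import *
from plant import r
s,c=wristcam(r); np.savez("pics/wrist3.npz",**{k:np.array(v) for k,v in c.items()})
cv2.imwrite("pics/wrist3.png",c["img"][200:400,160:400,::-1].repeat(3,0).repeat(3,1)); plan([.4504,-.0865,.092],-160)
E
```

```text
yaw -160.02 pos [ 0.4516 -0.0861  0.0944] shift [ 0.013  0.024 -0.001] rot [-0.001 -0.    -0.004] t 4.05 q [  9.5  22.5 -37.    0.  -30.4  10.4] F [-0.5 -0.6  7.7] g 0.0391
```

View pics/wrist3.png

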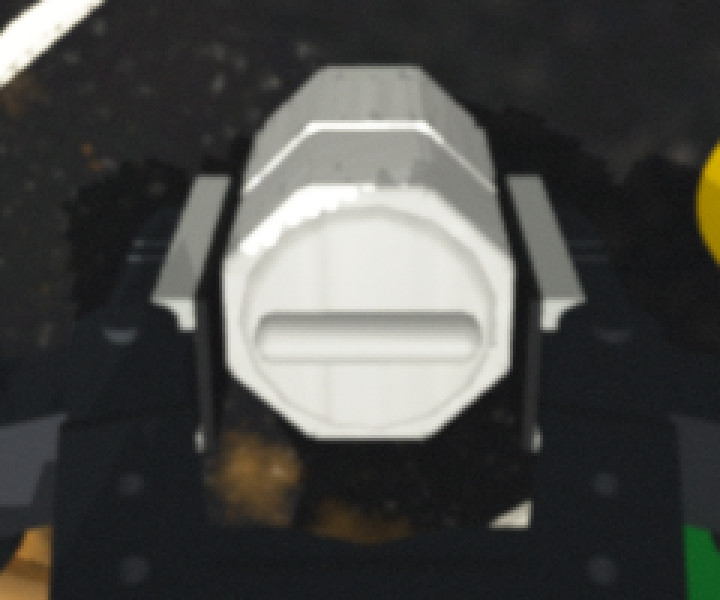

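Call:
move_arm([
  {"x":0,"y":-0.2,"z":0,"rx":0,"ry":0,"rz":0},
  {"x":0,"y":-0.5,"z":0,"rx":0,"ry":0,"rz":0},
  {"x":0,"y":-0.8,"z":0,"rx":0,"ry":0,"rz":0},
  {"x":0,"y":-1,"z":0,"rx":0,"ry":0,"rz":0},
])

```text
t: 4.38
eef_pos: [0.4512, -0.0862, 0.1959]
ee_rot: [[-0.94, 0.004, 0.341], [-0.341, 0.0, -0.94], [-0.004, -1.0, 0.001]]
contact_force: [0.9, 0.3, -0.8]
grip_width: 0.0386
```

Call:
move_arm([
  {"x":0,"y":-0.3,"z":0,"rx":0,"ry":0,"rz":0},
  {"x":0,"y":-0.6,"z":0,"rx":0,"ry":0,"rz":0},
  {"x":0,"y":-1,"z":0,"rx":0,"ry":0,"rz":0},
  {"x":0,"y":-1,"z":0,"rx":0,"ry":0,"rz":0},
])

```text
t: 4.72
eef_pos: [0.4537, -0.0864, 0.3011]
ee_rot: [[-0.939, 0.016, 0.343], [-0.343, -0.0, -0.939], [-0.015, -1.0, 0.006]]
contact_force: [1.4, -0.7, 0.2]
grip_width: 0.0392
```

Call:
move_arm([
  {"x":0,"y":-0.3,"z":-0.2,"rx":0,"ry":0,"rz":0},
  {"x":0,"y":-0.6,"z":-0.5,"rx":0,"ry":0,"rz":0},
  {"x":0,"y":-0.6,"z":-0.8,"rx":0,"ry":0,"rz":0},
  {"x":0,"y":-0.6,"z":-1,"rx":0,"ry":0,"rz":0},
  {"x":0,"y":-0.6,"z":-1,"rx":0,"ry":0,"rz":0},
])

```text
t: 5.13
eef_pos: [0.4152, 0.0097, 0.3538]
ee_rot: [[-0.939, 0.002, 0.344], [-0.344, 0.002, -0.939], [-0.003, -1.0, -0.001]]
contact_force: [-0.5, 0.8, -1.2]
grip_width: 0.0387
```

```bash
python3 - <<'E'
from h import *
from plant import r
s,c=wristcam(r); np.savez("pics/wrist4.npz",**{k:np.array(v) for k,v in c.items()})
cv2.imwrite("pics/wrist4.png",c["img"][:,:,::-1]); plan([.5205,.1815,.34],-35)
E
```

```text
yaw -159.88 pos [0.4157 0.0088 0.3534] shift [-1.578  0.138 -1.261] rot [-2.000e-03 -2.775e+00 -2.000e-03] t 5.1833 q [ 23.8  -1.2 -21.6  -0.  -69.5  -3.7] F [ 0.7 -0.5 -0.6] g 0.0388
```

View pics/wrist4.png

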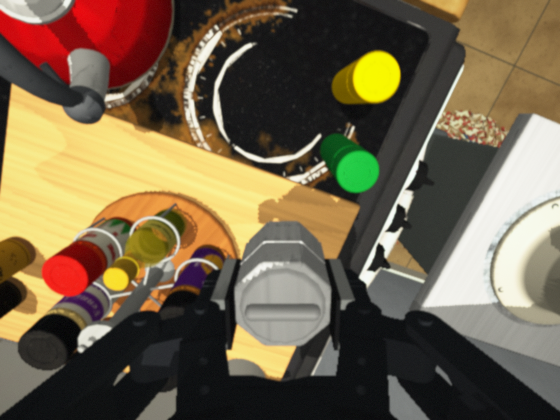

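Call:
move_arm([
  {"x":-0.2,"y":0,"z":-0.2,"rx":0,"ry":-0.15,"rz":0},
  {"x":-0.5,"y":0,"z":-0.45,"rx":0,"ry":-0.3,"rz":0},
  {"x":-0.75,"y":0,"z":-0.7,"rx":0,"ry":-0.45,"rz":0},
  {"x":-0.75,"y":0,"z":-0.7,"rx":0,"ry":-0.6,"rz":0},
  {"x":-0.75,"y":0,"z":-0.7,"rx":0,"ry":-0.75,"rz":0},
  {"x":-0.75,"y":0,"z":-0.7,"rx":0,"ry":-0.9,"rz":0},
  {"x":-0.75,"y":0,"z":-0.7,"rx":0,"ry":-1,"rz":0},
])

```text
t: 5.77
eef_pos: [0.4634, 0.0987, 0.3523]
ee_rot: [[-0.419, -0.001, 0.908], [-0.908, -0.001, -0.419], [0.001, -1.0, -0.001]]
contact_force: [-0.3, -0.1, -0.2]
grip_width: 0.0392
```

Call:
move_arm([
  {"x":0,"y":0,"z":0,"rx":0,"ry":-0.15,"rz":0},
  {"x":0,"y":0,"z":0,"rx":0,"ry":-0.3,"rz":0},
  {"x":0,"y":0,"z":0,"rx":0,"ry":-0.45,"rz":0},
  {"x":0,"y":0,"z":0,"rx":0,"ry":-0.6,"rz":0},
  {"x":0,"y":0,"z":0,"rx":0,"ry":-0.75,"rz":0},
  {"x":0,"y":0,"z":0,"rx":0,"ry":-0.9,"rz":0},
  {"x":0,"y":0,"z":0,"rx":0,"ry":-1,"rz":0},
])

```text
t: 6.35
eef_pos: [0.4634, 0.0983, 0.3525]
ee_rot: [[0.345, -0.001, 0.939], [-0.939, -0.0, 0.345], [0.0, -1.0, -0.001]]
contact_force: [-0.6, -0.4, -0.0]
grip_width: 0.0391
```

Call:
move_arm([
  {"x":0,"y":0,"z":0,"rx":0,"ry":-0.15,"rz":0},
  {"x":0,"y":0,"z":0,"rx":0,"ry":-0.3,"rz":0},
  {"x":0,"y":0,"z":0,"rx":0,"ry":-0.45,"rz":0},
  {"x":0,"y":0,"z":0,"rx":0,"ry":-0.6,"rz":0},
  {"x":0,"y":0,"z":0,"rx":0,"ry":-0.77,"rz":0},
  {"x":0,"y":0,"z":0,"rx":0,"ry":-0.77,"rz":0},
  {"x":0,"y":0,"z":0,"rx":0,"ry":-0.77,"rz":0},
])

```text
t: 6.93
eef_pos: [0.4633, 0.0985, 0.3526]
ee_rot: [[0.813, -0.001, 0.582], [-0.582, -0.0, 0.813], [-0.0, -1.0, -0.001]]
contact_force: [-0.5, -0.0, -0.3]
grip_width: 0.039
```

```bash
python3 - <<'E'
from h import *
from plant import r
s,c=wristcam(r); np.savez("pics/wrist5.npz",**{k:np.array(v) for k,v in c.items()})
cv2.imwrite("pics/wrist5.png",c["img"][:,:,::-1]); plan([.5205,.1815,.34],-35)
E
```

```text
yaw -35.61 pos [0.4633 0.0986 0.3527] shift [-0.017  0.126  1.007] rot [ 0.001 -0.014 -0.   ] t 6.9833 q [ 31.7   5.1 -15.1  -0.  -69.8 112.7] F [ 0.1 -0.3  0.4] g 0.0388
```

View pics/wrist5.png

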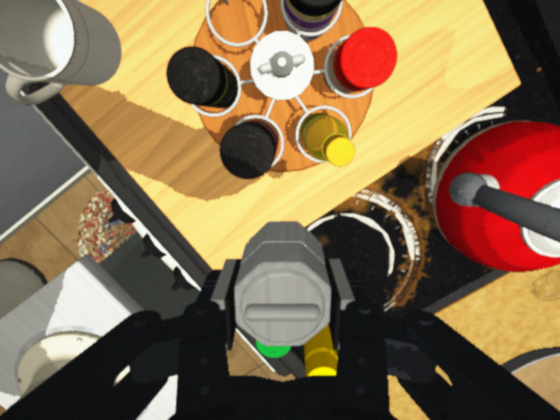

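```bash
python3 - <<'E'
from h import *
c=load("wrist5"); cv2.imwrite("pics/w5h.png",cv2.resize(c["img"][25:105,240:325,::-1],None,fx=7,fy=7,interpolation=cv2.INTER_CUBIC))
P=cloud(c)
m=(np.hypot(P[...,0]-.521,P[...,1]-.1815)<.03)&(c["depth"]>0)
for z0,z1 in [(.176,.189),(.190,.2045),(.2045,.215)]:
    k=m&(P[...,2]>z0)&(P[...,2]<z1); q=P[k]
    print(z0,len(q),q.mean(0).round(4),((q.min(0)+q.max(0))/2).round(4),np.ptp(q,axis=0).round(4))
    if z0==.190:
        w,V=np.linalg.eigh(np.cov(q[:,:2].T)); print("pin yaw",np.degrees(np.arctan2(V[1,1],V[0,1])),w)
E
```

```text
0.176 2694 [0.5231 0.1823 0.1824] [0.5229 0.1821 0.1825] [0.0425 0.0425 0.0126]
0.19 575 [0.5228 0.1817 0.1994] [0.5231 0.1822 0.1978] [0.0279 0.0147 0.0134]
pin yaw 157.7084674714482 [1.17842091e-05 5.92217057e-05]
0.2045 153 [0.5229 0.1819 0.2065] [0.5232 0.182  0.2068] [0.008  0.0081 0.0046]
```

View pics/w5h.png

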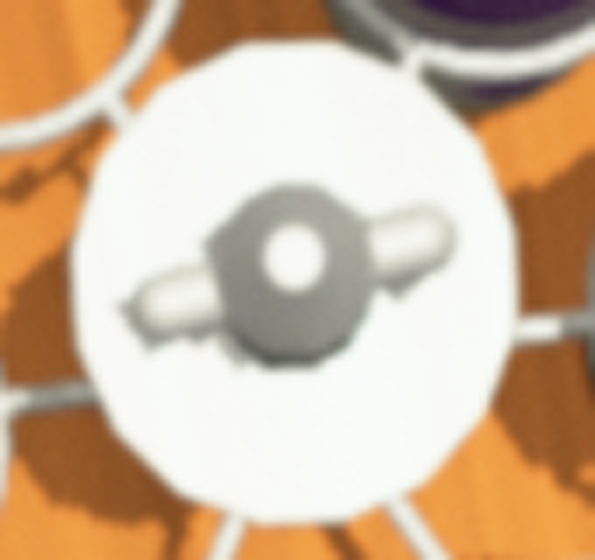

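```bash
python3 - <<'E'
from h import *
c=load("wrist3");T=c["T_tool_cam"];K=c["K"]
for v in (302.5,304.,305.5):
    ray=T[:3,:3]@np.array([(283-K[0,2])/K[0,0],(v-K[1,2])/K[1,1],1.]); 
    d=(.0464-T[1,3])/ray[1]; print((T[:3,3]+d*ray).round(4))
plan([.5229,.182,.34],-22.2)
E
```

```text
[-0.0001  0.0464  0.0017]
[-0.0001  0.0464  0.001 ]
[-0.0001  0.0464  0.0003]
yaw -35.61 pos [0.4633 0.0986 0.3527] shift [-1.000e-03  1.260e-01  1.025e+00] rot [ 0.001 -0.298 -0.   ] t 6.9833 q [ 31.7   5.1 -15.1  -0.  -69.8 112.7] F [ 0.1 -0.3  0.4] g 0.0388
```

Call:
move_arm([
  {"x":0,"y":0,"z":0.3,"rx":0,"ry":-0.1,"rz":0},
  {"x":0,"y":0,"z":0.6,"rx":0,"ry":-0.2,"rz":0},
  {"x":0,"y":0,"z":0.9,"rx":0,"ry":-0.3,"rz":0},
  {"x":0,"y":0.1,"z":1,"rx":0,"ry":-0.3,"rz":0},
  {"x":0,"y":0.1,"z":1,"rx":0,"ry":-0.3,"rz":0},
  {"x":0,"y":0.1,"z":1,"rx":0,"ry":-0.3,"rz":0},
  {"x":0,"y":0.1,"z":1,"rx":0,"ry":-0.3,"rz":0},
])

```text
t: 7.57
eef_pos: [0.5206, 0.1799, 0.3428]
ee_rot: [[0.927, -0.001, 0.375], [-0.375, -0.001, 0.927], [-0.0, -1.0, -0.001]]
contact_force: [-0.6, 1.5, -0.3]
grip_width: 0.0389
```

```bash
python3 - <<'E'
from h import *
from plant import r
for n in ["scene","top"]:
    c=r.read_camera(n); im=c["img"][140:270,170:330,::-1] if n=="scene" else c["img"][150:260,180:320,::-1]
    cv2.imwrite(f"pics/{n}6.png",cv2.resize(im,None,fx=4.5,fy=4.5,interpolation=cv2.INTER_CUBIC))
plan([.5226,.1815,.304],-22.2)
E
```

```text
yaw -21.98 pos [0.5207 0.1798 0.3435] shift [0.011 0.395 0.023] rot [-0.001  0.005  0.001] t 7.6667 q [ 35.9  13.3  -6.4   0.  -70.3 122.1] F [0.6 0.1 0.4] g 0.039
```

View pics/scene6.png

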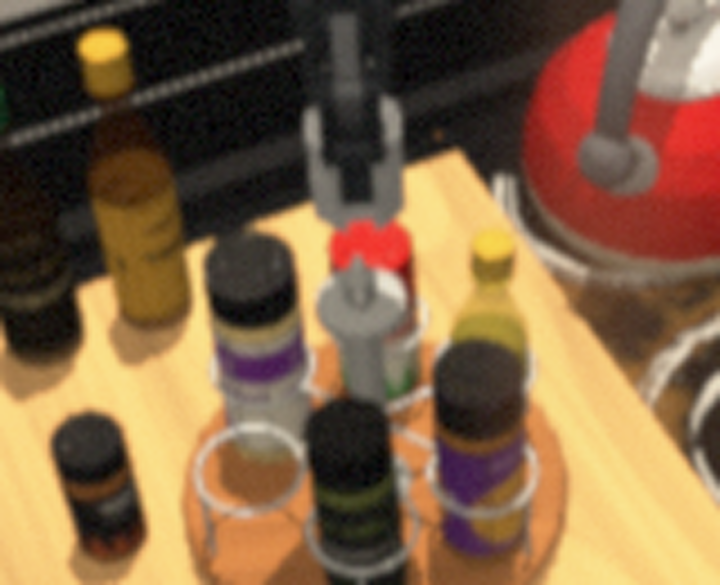

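Call:
move_arm([
  {"x":0.01,"y":0.1,"z":0.02,"rx":0,"ry":0,"rz":0},
  {"x":0.01,"y":0.25,"z":0.025,"rx":0,"ry":0,"rz":0},
  {"x":0.01,"y":0.3,"z":0.025,"rx":0,"ry":0,"rz":0},
  {"x":0.01,"y":0.3,"z":0.025,"rx":0,"ry":0,"rz":0},
  {"x":0.01,"y":0.3,"z":0.025,"rx":0,"ry":0,"rz":0},
  {"x":0.01,"y":0.3,"z":0.025,"rx":0,"ry":0,"rz":0},
])

```text
t: 8.17
eef_pos: [0.5232, 0.1826, 0.3136]
ee_rot: [[0.928, 0.001, 0.373], [-0.373, 0.0, 0.928], [0.001, -1.0, 0.001]]
contact_force: [0.3, -0.5, -0.6]
grip_width: 0.039
```

```bash
python3 - <<'E'
from h import *
from plant import r
c=r.read_camera("scene"); im=c["img"][140:270,170:330,::-1]
cv2.imwrite(f"pics/scene7.png",cv2.resize(im,None,fx=4.5,fy=4.5,interpolation=cv2.INTER_CUBIC))
plan([.5227,.1815,.2774],-22.2)
E
```

```text
yaw -21.9 pos [0.5232 0.1827 0.3137] shift [-0.001  0.363 -0.013] rot [-0.001  0.007  0.001] t 8.2167 q [ 36.   14.7  -8.8   0.  -66.4 122.1] F [0.  0.3 0.7] g 0.039
```

View pics/scene7.png

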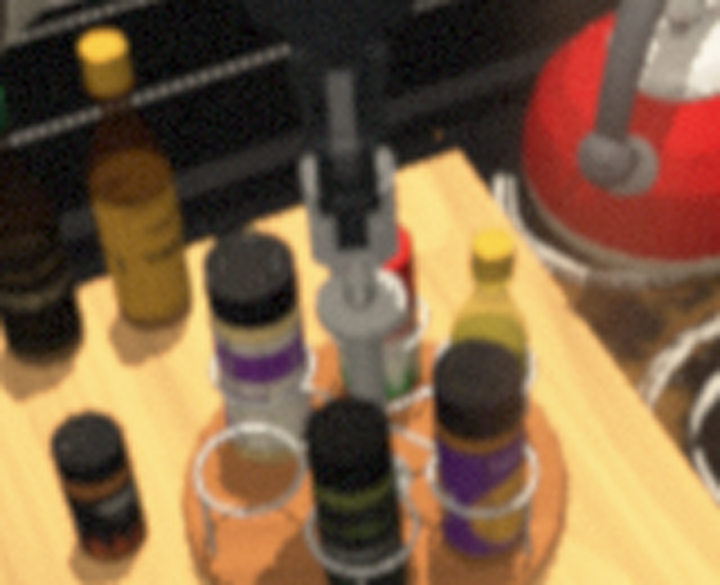

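Call:
move_arm([
  {"x":0,"y":0.06,"z":-0.01,"rx":0,"ry":0,"rz":0},
  {"x":0,"y":0.12,"z":-0.01,"rx":0,"ry":0,"rz":0},
  {"x":0,"y":0.18,"z":-0.01,"rx":0,"ry":0,"rz":0},
  {"x":0,"y":0.24,"z":-0.01,"rx":0,"ry":0,"rz":0},
  {"x":0,"y":0.26,"z":-0.01,"rx":0,"ry":0,"rz":0},
])

```text
t: 8.63
eef_pos: [0.5221, 0.1814, 0.2853]
ee_rot: [[0.928, -0.002, 0.373], [-0.373, -0.001, 0.928], [-0.002, -1.0, -0.002]]
contact_force: [-0.4, 0.3, -1.1]
grip_width: 0.0393
```

```bash
python3 - <<'E'
from h import *
plan([.5229,.182,.2774],-22.2)
E
```

```text
yaw -21.91 pos [0.5221 0.1814 0.2853] shift [0.006 0.079 0.009] rot [ 0.003  0.006 -0.002] t 8.6333 q [ 36.   15.9 -11.4  -0.  -62.9 122.1] F [-0.4  0.3 -1.1] g 0.0393
```

Call:
move_arm([
  {"x":0,"y":0.03,"z":0.005,"rx":0,"ry":0,"rz":0},
  {"x":0,"y":0.06,"z":0.005,"rx":0,"ry":0,"rz":0},
  {"x":0,"y":0.09,"z":0.005,"rx":0,"ry":0,"rz":0},
  {"x":0,"y":0.1,"z":0.005,"rx":0,"ry":0,"rz":0},
  {"x":0,"y":0.1,"z":0.005,"rx":0,"ry":0,"rz":0},
])

```text
t: 9.05
eef_pos: [0.5229, 0.1822, 0.2775]
ee_rot: [[0.928, 0.001, 0.373], [-0.373, 0.0, 0.928], [0.001, -1.0, 0.0]]
contact_force: [-1.0, 0.4, 1.8]
grip_width: 0.039
```

```bash
python3 - <<'E'
from h import *
plan([.5229,.182,.2774],-22.2)
E
```

```text
yaw -21.88 pos [0.5229 0.1822 0.2775] shift [ 0.001  0.001 -0.002] rot [-0.001  0.007  0.001] t 9.05 q [ 36.   16.3 -12.    0.  -61.6 122.1] F [-1.   0.4  1.8] g 0.039
```

Call:
move_arm([
  {"x":0,"y":0.01,"z":0,"rx":0,"ry":0,"rz":0},
  {"x":0,"y":0.02,"z":0,"rx":0,"ry":0,"rz":0},
  {"x":0,"y":0.02,"z":0,"rx":0,"ry":0,"rz":0},
  {"x":0,"y":0.02,"z":0,"rx":0,"ry":0,"rz":0},
])

```text
t: 9.38
eef_pos: [0.5228, 0.1822, 0.2774]
ee_rot: [[0.928, 0.002, 0.372], [-0.372, 0.001, 0.928], [0.002, -1.0, 0.001]]
contact_force: [-3.5, -0.7, 10.6]
grip_width: 0.0387
```

```bash
python3 - <<'E'
from h import *
from plant import r
s,c=wristcam(r); np.savez("pics/wrist8.npz",**{k:np.array(v) for k,v in c.items()})
cv2.imwrite("pics/wrist8.png",c["img"][:,:,::-1])
c=r.read_camera("scene"); im=c["img"][140:270,170:330,::-1]
cv2.imwrite(f"pics/scene8.png",cv2.resize(im,None,fx=4.5,fy=4.5,interpolation=cv2.INTER_CUBIC))
plan([.5229,.182,.2774],-22.2)
E
```

```text
yaw -21.86 pos [0.5229 0.1822 0.2774] shift [ 0.001 -0.    -0.002] rot [-0.002  0.008  0.002] t 9.4833 q [ 36.   16.3 -12.1   0.  -61.5 122.1] F [-3.5 -0.3 10.8] g 0.0391
```

View pics/scene8.png

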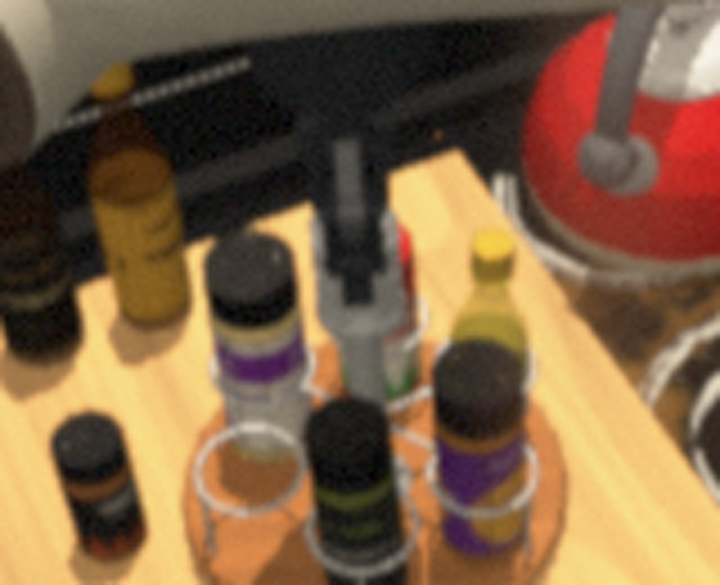

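View pics/wrist8.png

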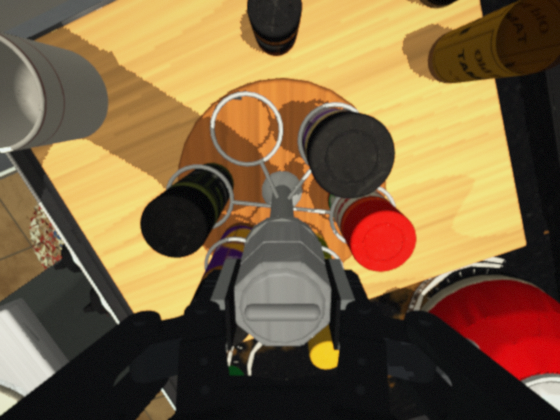

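Call:
move_arm([
  {"x":0,"y":-0.01,"z":0,"rx":0,"ry":0.08,"rz":0},
  {"x":0,"y":-0.01,"z":0,"rx":0,"ry":0.16,"rz":0},
  {"x":0,"y":-0.01,"z":0,"rx":0,"ry":0.24,"rz":0},
  {"x":0,"y":-0.01,"z":0,"rx":0,"ry":0.32,"rz":0},
  {"x":0,"y":-0.01,"z":0,"rx":0,"ry":0.4,"rz":0},
  {"x":0,"y":-0.01,"z":0,"rx":0,"ry":0.5,"rz":0},
  {"x":0,"y":-0.01,"z":0,"rx":0,"ry":0.6,"rz":0},
  {"x":0,"y":-0.01,"z":0,"rx":0,"ry":0.7,"rz":0},
  {"x":0,"y":-0.01,"z":0,"rx":0,"ry":0.8,"rz":0},
  {"x":0,"y":-0.01,"z":0,"rx":0,"ry":0.9,"rz":0},
  {"x":0,"y":-0.01,"z":0,"rx":0,"ry":1,"rz":0},
  {"x":0,"y":-0.01,"z":0,"rx":0,"ry":1,"rz":0},
], squeeze=80)

```text
t: 10.48
eef_pos: [0.5236, 0.1824, 0.2775]
ee_rot: [[0.391, 0.004, 0.92], [-0.92, 0.001, 0.391], [0.0, -1.0, 0.004]]
contact_force: [-0.0, 0.6, 5.8]
grip_width: 0.0387
```

```bash
python3 - <<'E'
from h import *
from plant import r
c=r.read_camera("top"); np.savez("pics/top9.npz",**{k:np.array(v) for k,v in c.items()})
im=c["img"][150:260,180:320,::-1]
cv2.imwrite(f"pics/top9.png",cv2.resize(im,None,fx=4.5,fy=4.5,interpolation=cv2.INTER_CUBIC))
plan([.5229,.182,.2774],-112)
print(r.read_state()["moment"])
E
```

```text
yaw -66.84 pos [0.5236 0.1824 0.2775] shift [ 0.001  0.001 -0.009] rot [-0.005  1.003 -0.002] t 10.5333 q [ 36.   16.3 -12.    0.1 -61.4  77.1] F [ 0.5 -0.8  5.5] g 0.0385
[-0.0608761   0.11022861  0.0124825 ]
```

View pics/top9.png

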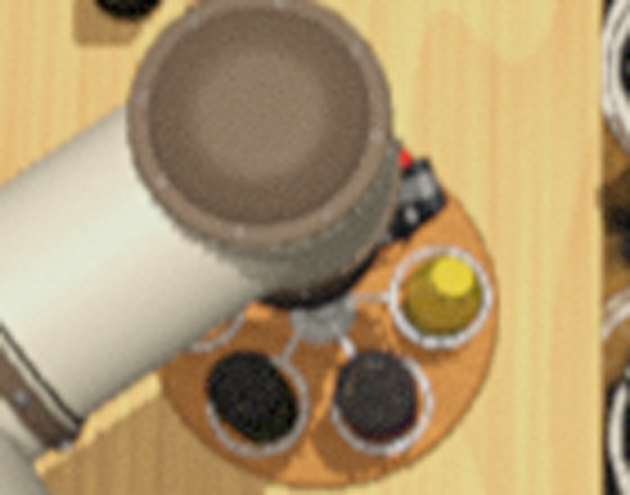

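Call:
move_arm([
  {"x":0,"y":0,"z":-0.005,"rx":0,"ry":0.08,"rz":0},
  {"x":0,"y":0,"z":-0.005,"rx":0,"ry":0.16,"rz":0},
  {"x":0,"y":0,"z":-0.005,"rx":0,"ry":0.24,"rz":0},
  {"x":0,"y":0,"z":-0.005,"rx":0,"ry":0.32,"rz":0},
  {"x":0,"y":0,"z":-0.005,"rx":0,"ry":0.4,"rz":0},
  {"x":0,"y":0,"z":-0.005,"rx":0,"ry":0.5,"rz":0},
  {"x":0,"y":0,"z":-0.005,"rx":0,"ry":0.6,"rz":0},
  {"x":0,"y":0,"z":-0.005,"rx":0,"ry":0.7,"rz":0},
  {"x":0,"y":0,"z":-0.005,"rx":0,"ry":0.8,"rz":0},
  {"x":0,"y":0,"z":-0.005,"rx":0,"ry":0.9,"rz":0},
  {"x":0,"y":0,"z":-0.005,"rx":0,"ry":1,"rz":0},
  {"x":0,"y":0,"z":-0.005,"rx":0,"ry":1,"rz":0},
])

```text
t: 11.53
eef_pos: [0.5232, 0.1823, 0.2775]
ee_rot: [[-0.374, 0.004, 0.927], [-0.927, 0.001, -0.374], [-0.003, -1.0, 0.003]]
contact_force: [-0.8, -0.7, 5.3]
grip_width: 0.0388
```

```bash
cat > look.py <<'E'
import sys
from h import *
from plant import r
n=sys.argv[1]
c=r.read_camera("top"); np.savez(f"pics/top{n}.npz",**{k:np.array(v) for k,v in c.items()})
cv2.imwrite(f"pics/top{n}.png",cv2.resize(c["img"][150:260,180:320,::-1],None,fx=4.5,fy=4.5,interpolation=cv2.INTER_CUBIC))
P=cloud(c);I=c["img"].astype(int)
m=(np.hypot(P[...,0]-.522,P[...,1]-.182)<.11)&(P[...,2]>.17)&(P[...,2]<.195)&(I[...,0]>150)&(I[...,1]>130)&(I[...,2]<90)&(c["depth"]>0)
if m.sum():
    q=P[m];p=((q.min(0)+q.max(0))/2); d=p[:2]-[.522,.182]
    print("cap",m.sum(),p.round(4),"deg cw still to front",np.degrees(np.arctan2(d[1],d[0]))%360-180,"r",np.hypot(*d))
plan([.5229,.182,.2774],-112); print("M",r.read_state()["moment"].round(3))
E
python3 look.py 10
```

```text
cap 48 [0.5211 0.1091 0.1847] deg cw still to front 89.31062476697542 r 0.07288243100144497
yaw -111.84 pos [0.5232 0.1823 0.2775] shift [ 0.004  0.001 -0.002] rot [-0.004  0.004 -0.003] t 11.5833 q [ 36.   16.3 -12.1   0.1 -61.4  32.1] F [0.7 1.5 4.8] g 0.0387
M [-0.018  0.078 -0.023]
```

View pics/top10.png

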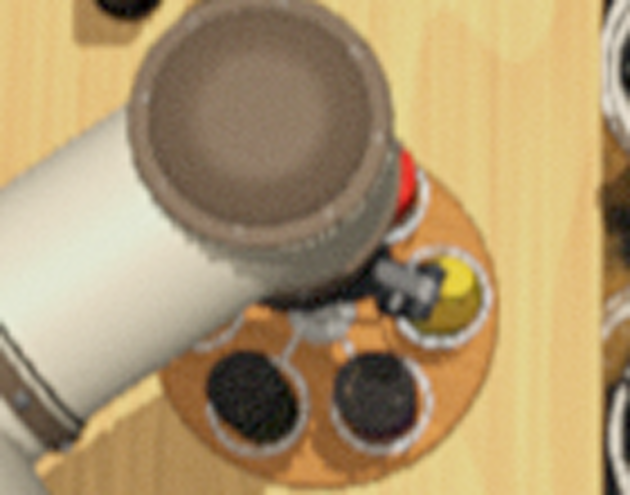

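Call:
move_arm([
  {"x":0,"y":0,"z":0,"rx":0,"ry":0.06,"rz":0},
  {"x":0,"y":0,"z":0,"rx":0,"ry":0.12,"rz":0},
  {"x":0,"y":0,"z":0,"rx":0,"ry":0.2,"rz":0},
  {"x":0,"y":0,"z":0,"rx":0,"ry":0.28,"rz":0},
  {"x":0,"y":0,"z":0,"rx":0,"ry":0.36,"rz":0},
  {"x":0,"y":0,"z":0,"rx":0,"ry":0.44,"rz":0},
  {"x":0,"y":0,"z":0,"rx":0,"ry":0.52,"rz":0},
  {"x":0,"y":0,"z":0,"rx":0,"ry":0.6,"rz":0},
  {"x":0,"y":0,"z":0,"rx":0,"ry":0.68,"rz":0},
  {"x":0,"y":0,"z":0,"rx":0,"ry":0.76,"rz":0},
  {"x":0,"y":0,"z":0,"rx":0,"ry":0.84,"rz":0},
  {"x":0,"y":0,"z":0,"rx":0,"ry":0.92,"rz":0},
  {"x":0,"y":0,"z":0,"rx":0,"ry":1,"rz":0},
  {"x":0,"y":0,"z":0,"rx":0,"ry":1,"rz":0},
])

```text
t: 12.75
eef_pos: [0.5229, 0.1815, 0.2775]
ee_rot: [[-0.92, 0.002, 0.392], [-0.392, -0.001, -0.92], [-0.002, -1.0, 0.001]]
contact_force: [-0.0, -1.6, 6.3]
grip_width: 0.0385
```

```bash
python3 look.py 11
```

```text
cap 70 [0.4751 0.1297 0.185 ] deg cw still to front 48.101595342512866 r 0.07029643215834458
yaw -156.83 pos [0.5229 0.1815 0.2775] shift [-0.002  0.001 -0.004] rot [-0.003 -0.996 -0.002] t 12.8 q [ 36.   16.3 -12.1   0.1 -61.5 -12.8] F [-0.4 -2.6  5.1] g 0.0383
M [-0.631  0.22   0.059]
```

View pics/top11.png

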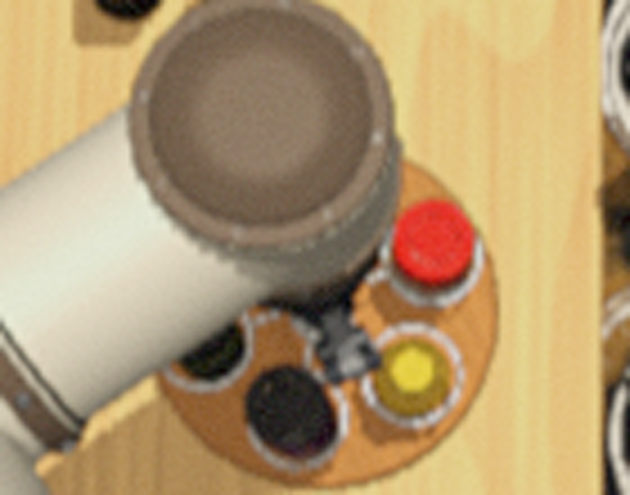

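Call:
move_arm([
  {"x":0,"y":0,"z":0,"rx":0,"ry":0.06,"rz":0},
  {"x":0,"y":0,"z":0,"rx":0,"ry":0.12,"rz":0},
  {"x":0,"y":0,"z":0,"rx":0,"ry":0.2,"rz":0},
  {"x":0,"y":0,"z":0,"rx":0,"ry":0.28,"rz":0},
  {"x":0,"y":0,"z":0,"rx":0,"ry":0.36,"rz":0},
  {"x":0,"y":0,"z":0,"rx":0,"ry":0.44,"rz":0},
  {"x":0,"y":0,"z":0,"rx":0,"ry":0.52,"rz":0},
  {"x":0,"y":0,"z":0,"rx":0,"ry":0.6,"rz":0},
  {"x":0,"y":0,"z":0,"rx":0,"ry":0.68,"rz":0},
  {"x":0,"y":0,"z":0,"rx":0,"ry":0.76,"rz":0},
  {"x":0,"y":0,"z":0,"rx":0,"ry":0.84,"rz":0},
  {"x":0,"y":0,"z":0,"rx":0,"ry":0.92,"rz":0},
  {"x":0,"y":0,"z":0,"rx":0,"ry":0.96,"rz":0},
  {"x":0,"y":0,"z":0,"rx":0,"ry":0.96,"rz":0},
])

```text
t: 13.97
eef_pos: [0.5225, 0.1814, 0.2775]
ee_rot: [[-0.939, 0.001, -0.343], [0.343, -0.001, -0.939], [-0.002, -1.0, 0.0]]
contact_force: [-1.3, -1.1, 7.7]
grip_width: 0.0385
```

```bash
python3 look.py 12; python3 - <<'E'
from h import *
from plant import r
s,c=wristcam(r); np.savez("pics/wrist12.npz",**{k:np.array(v) for k,v in c.items()})
cv2.imwrite("pics/wrist12.png",c["img"][:,:,::-1])
c=r.read_camera("scene"); np.savez("pics/scene12.npz",**{k:np.array(v) for k,v in c.items()})
P=cloud(c);I=c["img"].astype(int)
m=(np.hypot(P[...,0]-.522,P[...,1]-.182)<.11)&(P[...,2]>.17)&(P[...,2]<.195)&(I[...,0]>150)&(I[...,1]>130)&(I[...,2]<90)
q=P[m]; print(len(q), (q.min(0)+q.max(0))/2 if len(q) else 0)
cv2.imwrite(f"pics/scene12.png",cv2.resize(c["img"][140:300,150:330,::-1],None,fx=3.7,fy=3.7,interpolation=cv2.INTER_CUBIC))
E
```

```text
cap 68 [0.5053 0.1466 0.1836] deg cw still to front 64.69190131921033 r 0.03910672939490632
yaw 159.99 pos [0.5225 0.1814 0.2775] shift [-0.002  0.001 -0.007] rot [-2.000e-03 -1.956e+00 -1.000e-03] t 14.0167 q [ 36.   16.2 -12.1   0.1 -61.6 -56. ] F [-2.3 -2.3  8.4] g 0.0387
M [-0.635  0.487  0.095]
62 [0.45160175 0.16945859 0.18453497]
```

View pics/top12.png

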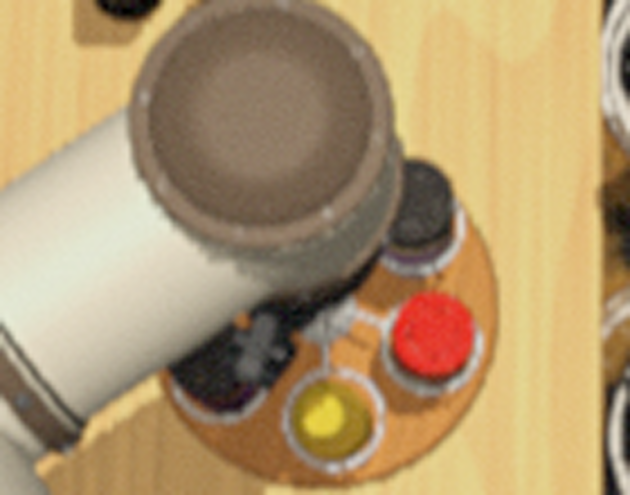

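View pics/scene12.png

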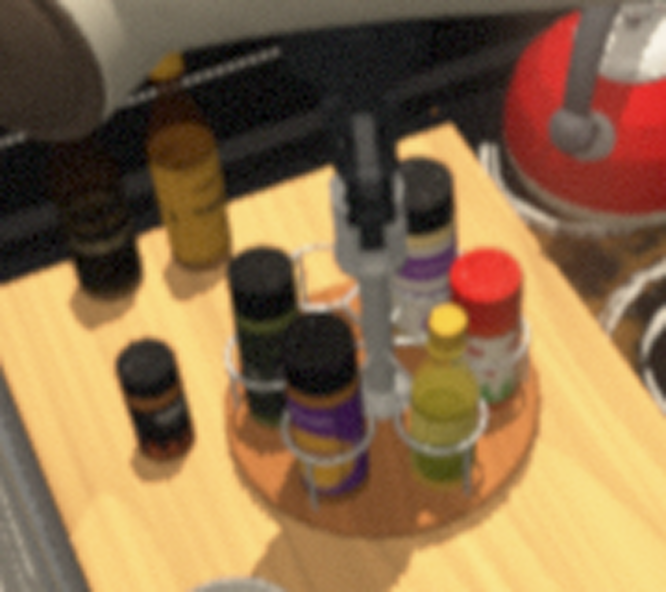

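View pics/wrist12.png

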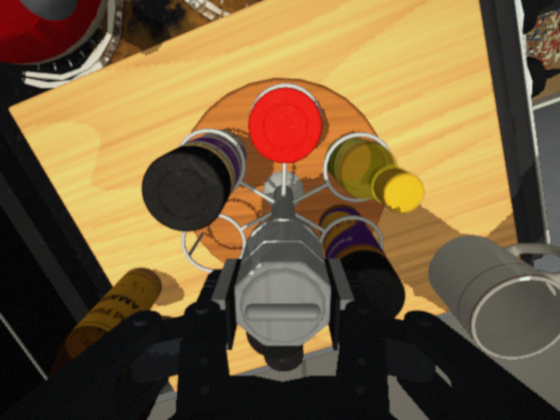

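```bash
python3 - <<'E'
from h import *
c=load("top12"); print(pt(c,180+325/4.5,150+415/4.5,z=.186))
c0=load("top0"); print("hub top0",pt(c0,200+394/8,170+277/8,z=.183))
c=load("scene12"); print(pt(c,150+447/3.7,140+325/3.7,z=.186))
c=load("wrist12"); print(pt(c,398,190,z=.186), pt(c,360,162,z=.115))
E
```

```text
[0.45166464 0.17197838 0.186     ]
hub top0 [0.53606857 0.18051123 0.183     ]
[0.44713376 0.17056392 0.186     ]
[0.45574484 0.16643661 0.186     ] [0.45821319 0.16317192 0.115     ]
```

Call:
move_arm([
  {"x":0,"y":0,"z":0,"rx":0,"ry":0.06,"rz":0},
  {"x":0,"y":0,"z":0,"rx":0,"ry":0.12,"rz":0},
  {"x":0,"y":0,"z":0,"rx":0,"ry":0.18,"rz":0},
  {"x":0,"y":0,"z":0,"rx":0,"ry":0.23,"rz":0},
  {"x":0,"y":0,"z":0,"rx":0,"ry":0.25,"rz":0},
  {"x":0,"y":0,"z":0,"rx":0,"ry":0.25,"rz":0},
])

```text
t: 14.62
eef_pos: [0.5224, 0.1814, 0.2775]
ee_rot: [[-0.855, 0.001, -0.519], [0.519, -0.001, -0.855], [-0.001, -1.0, 0.0]]
contact_force: [-1.9, -1.5, 7.7]
grip_width: 0.0385
```

```bash
python3 look.py 13; python3 - <<'E'
from h import *
from plant import r
s,c=wristcam(r); np.savez("pics/wrist13.npz",**{k:np.array(v) for k,v in c.items()})
cv2.imwrite("pics/wrist13.png",c["img"][:,:,::-1])
c=r.read_camera("scene"); np.savez("pics/scene13.npz",**{k:np.array(v) for k,v in c.items()})
for n in ("scene13","wrist13","top13"):
    c=load(n);P=cloud(c);I=c["img"].astype(int)
    b=(np.hypot(P[...,0]-.453,P[...,1]-.182)<.03)&(c["depth"]>0)&(I[...,2]<90)
    for z0,z1 in((.177,.195),(.05,.135)):
        m=b&(P[...,2]>z0)&(P[...,2]<z1)&((I[...,0]>150)&(I[...,1]>130) if z0>.1 else True)
        q=P[m]; print(n,z0,len(q), ((q.min(0)+q.max(0))/2).round(4) if len(q) else 0)
    m=(np.hypot(P[...,0]-.522,P[...,1]-.182)<.11)&(P[...,2]>.034)&(P[...,2]<.046)&(c["depth"]>0); q=P[m]; print("deck",((q.min(0)+q.max(0))/2).round(4),np.ptp(q,axis=0).round(3))
E
```

```text
cap 71 [0.451  0.1849 0.1802] deg cw still to front -2.372532058552679 r 0.07108068787101895
yaw 148.75 pos [0.5224 0.1814 0.2775] shift [-0.001  0.001 -0.008] rot [-2.000e-03 -2.206e+00 -1.000e-03] t 14.6667 q [ 36.   16.2 -12.2   0.1 -61.6 -67.3] F [-3.2 -3.   7.8] g 0.0387
M [-0.664  0.669  0.038]
scene13 0.177 28 [0.4487 0.1853 0.1848]
scene13 0.05 410 [0.4462 0.1889 0.0925]
deck [0.5206 0.1828 0.04  ] [0.2   0.202 0.012]
wrist13 0.177 350 [0.4497 0.1853 0.1842]
wrist13 0.05 1970 [0.4561 0.1818 0.0927]
deck [0.5223 0.1723 0.04  ] [0.201 0.184 0.012]
top13 0.177 70 [0.451  0.1857 0.184 ]
top13 0.05 112 [0.4518 0.1837 0.0956]
deck [0.5151 0.177  0.04  ] [0.189 0.191 0.012]
```

View pics/top13.png

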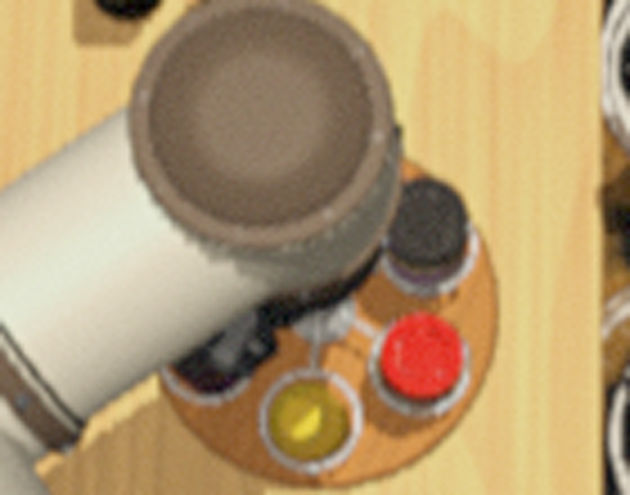

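View pics/wrist13.png

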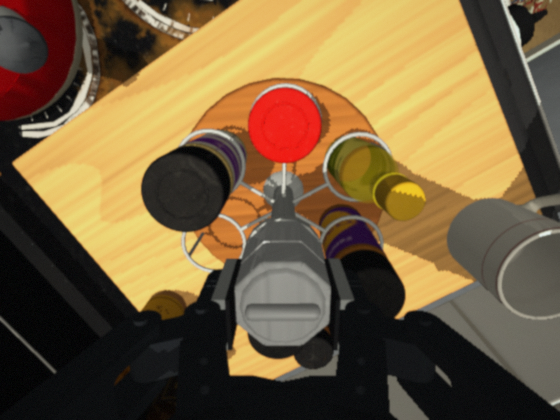

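Call:
move_arm([
  {"x":0,"y":0,"z":0,"rx":0,"ry":0,"rz":0},
  {"x":0,"y":0,"z":0,"rx":0,"ry":0,"rz":0},
  {"x":0,"y":0,"z":0,"rx":0,"ry":0,"rz":0},
  {"x":0,"y":0,"z":0,"rx":0,"ry":0,"rz":0},
  {"x":0,"y":0,"z":0,"rx":0,"ry":0,"rz":0},
  {"x":0,"y":0,"z":0,"rx":0,"ry":0,"rz":0},
])

```text
t: 15.27
eef_pos: [0.5224, 0.1814, 0.2775]
ee_rot: [[-0.855, 0.001, -0.519], [0.519, -0.001, -0.855], [-0.001, -1.0, 0.0]]
contact_force: [-2.8, -2.6, 7.1]
grip_width: 0.0383
```

```bash
python3 look.py 14; python3 - <<'E'
from h import *
from plant import r
c=r.read_camera("scene")
cv2.imwrite(f"pics/scene14.png",cv2.resize(c["img"][140:300,150:330,::-1],None,fx=3.7,fy=3.7,interpolation=cv2.INTER_CUBIC))
print(r.read_state()["joint_vel"].round(3))
a=load("top0");P=cloud(a);m=(abs(P[...,2]-.018)<.006)&(a["depth"]>0);
cs=[]
for x in np.linspace(.36,.66,16):
    q=P[m&(abs(P[...,0]-x)<.006)&(abs(P[...,1]-.15)<.2)]; cs.append(q[:,1].min())
print("board right edge slope deg",np.degrees(np.arctan(np.polyfit(np.linspace(.36,.66,16),cs,1)[0])))
E
```

```text
cap 68 [0.4498 0.1835 0.1847] deg cw still to front -1.1890939333893584 r 0.07221975369121118
yaw 148.76 pos [0.5224 0.1814 0.2775] shift [-0.001  0.001 -0.008] rot [-2.000e-03 -2.205e+00 -1.000e-03] t 15.3167 q [ 36.   16.2 -12.1   0.1 -61.6 -67.3] F [-2.9 -0.9  7.7] g 0.0385
M [-0.634  0.679  0.094]
[-0.12  -0.061  0.017 -0.031 -0.087  0.081]
board right edge slope deg -0.6148515411155573
```

View pics/scene14.png

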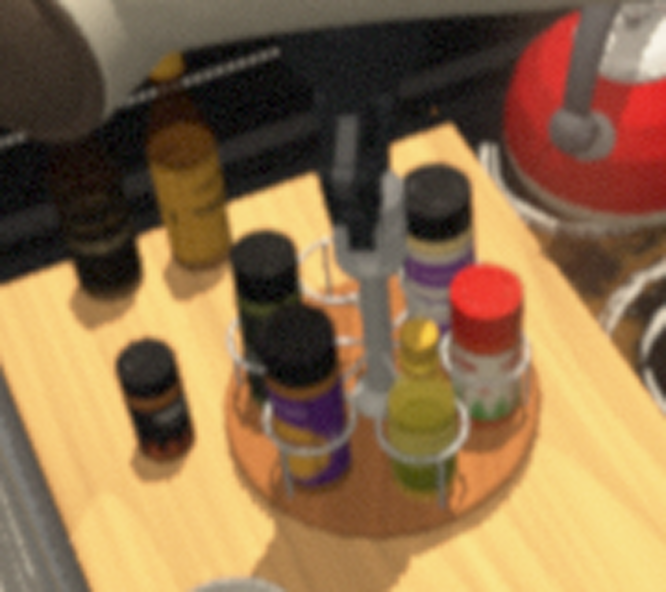

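```bash
python3 -c "
from plant import r
print(r.sign_off())"
```

```text
the job is handed in; nothing more can be done
None
```

I put the knob on the hub, locked it clockwise and turned the carousel until the oil bottle faced the front. I then handed in at about t = 15.3 s with the gripper still holding the knob. The hand-in reports no verdict, so success rests on my own checks below.

- **Seating:** the knob came down past the pin and bottomed at the expected height (TCP z 0.2774 m against 0.2774 m expected), with about 10 N of push.
- **Locking:** the knob turned about 189° in all while the deck turned about 91°. That puts the knob roughly 98° round on the hub, driving against its stop. I inferred this from the deck being carried round, not from seeing the stop directly.
- **Bottle position:** the cap was 2 to 4 mm past straight front (about 1 to 4°), inside the 11.5 mm limit. The last top view read about 1.5–2.5 mm.
- **Grip and stillness:** the grip was set to 80 N with the fingers at 38.5 mm. The arm and bottle looked still in the last readings.
- **Jars:** all jars and the bottle were upright, and the spare jar looked untouched in the last scene picture.

My checks disagreed in two places. One automatic top-view cap reading was wrong, because it picked up other pixels, and I replaced it with measurements from the other views. The three cameras differed by about 2 mm on the axis and the cap.

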